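Load the numbered cradles in sequence

ROBOT

A 6-joint arm with a two-finger parallel gripper is mounted at the origin on a cart in front of the work surface, level with it; the furniture and walls round the work are solid. World frame = base frame: x ahead of the robot, y to its left, z up, the work surface at z = 0. Lengths are in m, angles in degrees, forces in N, time in s.
With the tool pointing down it reaches from about 0.25 to 0.725 m from the base axis. Payload 9.7 kg.
Tool frame: the origin (TCP) lies between the finger pads; the fingertips stand 17 mm ahead of it and the grasp point (between the pads) lies 2 mm behind it; z points along the fingers, y is the direction in which the jaws open and shut (so a half turn about z gives the same grasp; the last joint's range is limited). The gripper opens to 85 mm and grips with 20 to 120 N. Pads are 22 mm wide; open, the fingers measure 114 mm over their backs; the gripper's body (76 mm by 85 mm) begins 54 mm behind the grasp point. The pads swing forward as they close: fully open they stand 13 mm farther back than shut.
Start: joints at [65.833, 4.979, 10.078, 95.1, 0, 90], TCP at [0.225, 0.502, 0.248] pointing down, gripper open.
Joint ranges: [-179.16, 179.16], [-48.56, 103.87], [-65.8, 70.77], [-126.05, 130.52], [-82.76, 87.17], [-180, 180]. Speed limits (degrees/s): [127.2, 127.2, 147.25, 180, 180, 180].

INTERFACE

Orientations are given as [roll, pitch, yaw] about the fixed x, y, z axes, in that order (R = Rz(yaw) Ry(pitch) Rx(roll)).
In Python, from workcell import monitor, cams, order gives the robot as it stands. The module is installed in compiled form; this text tells all that it offers.
- The arm moves only by the shell command python3 -m handwheel 'ROWS' [OPENING] [FORCE]. ROWS is JSON, a list of rows, each a list of 6 numbers: the shift along the tool's x, y, z in m, then the turn, a rotation vector about the tool's x, y, z in degrees. In form: [[tx, ty, tz, wx, wy, wz], ...]. A call has exactly 8 rows; each row shifts and turns the commanded pose from where the row before left it, along the tool's axes as they then stand; what a row does not reach is not made up. A row lasts 1/12 s, in which the tool goes at most 41.7 mm and 7.16 degrees, less where a joint would pass 70% of its speed; a pose out of reach is approached as far as the arm can. A call is refused whole if a number of a shift passes 0.0417 or a number of a turn 7.16, either way. A call with a gripper value outside its range is refused whole. OPENING is the opening, from -1 (shut) to 1 (fully open), set as the call begins (- or left out, the last holds). The fingers move at their own pace and stop on an object; FORCE is the grip in N (left out, the last holds). Time passes only in rows, so rows that do not move let the fingers close, or fill a call up. It gives the time, the measured TCP pose, the force and the opening at its end, in the units of the state.
- monitor.get_obs(): the state, without advancing time (a new reading comes with each control period).
- cams.camera(name): name is "scene" or "side" or "wrist"; returns a dict with "img" (384x512x3 uint8, red, green, blue), "depth" (384x512 float32, m along the optical axis (not along the pixel's ray), 0 where there is no reading), "fx", "fy", "cx", "cy" (pixels), "rvec" (rotation vector, rad) and "tvec" (3), from world to camera coordinates, as OpenCV has them; the wrist camera has in their place "tool_from_camera" (4x4, takes a point from camera to tool coordinates, whose origin is the TCP and whose axes are the flange's). Camera axes: x right, y down, z forward; pixel columns grow to the right and rows downward; lengths in m; the calibration is good to about 2 mm. A picture is of the moment at which its call begins: read the wrist's pose just before it.
- order.job_done(): hands the job in, once; it reports no verdict.
The state is a dict: "time": time; "q": joint angles; "qd": joint speeds; "joint_efforts": joint torques, N m; "ee_pos": TCP position; "tcp_rot": TCP orientation; "wrist_force": force on the tool from outside, world axes, zero at the start; "torque": the same for the moment, N m; "opening": finger opening in m.
Only numpy, scipy, OpenCV 4.12 (cv2) and the standard library are available. Lean on these libraries where they do the work, as an engineer would, in place of code of your own. Each camera call takes 0.05 s, during which the arm holds its last target. There are 200 camera calls.

TASK

The three sloping cradles on the rack are numbered by the one, two or three studs on the front of each foot, and number one is already loaded. Lay one of the two modules that lie on the mat into cradle two, and after that the other one into cradle three, each right way up and flat on the bed of its pocket. Leave the module in cradle one and the tape rolls and scanner alone.

Things in the scene. Friction and masses are not known exactly. Their poses are not given: they have to be found in the camera images.
- module_a: flat black moulded cover module, a bar 22 x 66 x 7 mm (its x, y, z), 18 g (13 to 25 g); origin at the centre of its underside, y along its length, z out of its top face (the one with the small inlays). Lies flat on the mat, left of the rack. Either of module_a and module_b may go first.
- module_b: flat black moulded cover module, a bar 22 x 66 x 7 mm (its x, y, z), 18 g (13 to 25 g); origin at the centre of its underside, y along its length, z out of its top face (the one with the small inlays). Lies flat on the mat, left of the rack.
- module_loaded: flat black moulded cover module, a bar 22 x 66 x 7 mm (its x, y, z), 18 g (13 to 25 g); origin at the centre of its underside, y along its length, z out of its top face (the one with the small inlays). Already lies in cradle one; loose, leave it there.
- cradle_1: grey sloping cradle with one stud on its white foot. Origin: centre of the flat bed, where the centre of a seated module's underside belongs (2 mm play each way); x up the slope along the pocket, y across, z out of the bed. Bed tilted 35 degrees from level, low end towards the robot, centre 70 mm above the table. A module lies with its length along x, either end up. Fixed
- cradle_2: like cradle_1, two studs. Pocket of each cradle: 70 mm between the two end lips, 26 mm between the four cheeks at bed level; lips and cheeks lean outwards 20 degrees and rise 10 mm over the bed. Cheeks stand only 22 to 36 mm from the centre along x
- cradle_3: like cradle_1, three studs. Between the cheeks each pocket is open at both sides and its bed is a spine 15 mm wide: fingers can hold a module across its 22 mm in the middle and reach 30 mm below the bed there
- rack: aluminium plate 170 x 330 x 8 mm on the table carrying the three docks, centres 108 mm apart across it, in an order that changes. Each dock: foot 140 x 68 x 8 mm with a cradle above; its dark studs (14 mm wide, 5 mm high) stand in a row across the front of the foot, 64 mm in front of the bed's centre. Origin: centre of its underside. Fixed
- tape_black: bystander: black tape roll lying flat on the mat, 64 mm across, 19 mm high; origin at the centre of its underside
- tape_tan: bystander: tan tape roll lying flat on the mat, 92 mm across, 48 mm high; origin at the centre of its underside
- code_scanner: bystander: dark grey pistol-shaped hand scanner lying on its side, 113 x 102 x 36 mm; origin at the centre of its underside
There are look-alikes about, which are no part of the job. What is shaped like the module_a but orange is not meant.

How it is judged (in metres and radians):
On the way, in this order (a step that is already met when the one before it is completed fails the run):
1. a module from the mat lies in cradle two, let go ((((distance between module_a and cradle_2 below 0.008 m and z of module_a in the frame of cradle_2 below 0.0035 m and angle between the z axis of module_a and the z axis of cradle_2, either way round below 0.1 rad and angle between the y axis of module_a and the x axis of cradle_2, either way round below 0.15 rad and angle between module_a's own z axis and vertical below 0.9 rad) and (contact force between the fingers and module_a below 0.3 N and linear speed of module_a below 0.02 m/s)) or ((distance between module_b and cradle_2 below 0.008 m and z of module_b in the frame of cradle_2 below 0.0035 m and angle between the z axis of module_b and the z axis of cradle_2, either way round below 0.1 rad and angle between the y axis of module_b and the x axis of cradle_2, either way round below 0.15 rad and angle between module_b's own z axis and vertical below 0.9 rad) and (contact force between the fingers and module_b below 0.3 N and linear speed of module_b below 0.02 m/s)))), for 0.2 s.
2. the other module lies in cradle three, let go ((((distance between module_a and cradle_3 below 0.008 m and z of module_a in the frame of cradle_3 below 0.0035 m and angle between the z axis of module_a and the z axis of cradle_3, either way round below 0.1 rad and angle between the y axis of module_a and the x axis of cradle_3, either way round below 0.15 rad and angle between module_a's own z axis and vertical below 0.9 rad) and (contact force between the fingers and module_a below 0.3 N and linear speed of module_a below 0.02 m/s)) or ((distance between module_b and cradle_3 below 0.008 m and z of module_b in the frame of cradle_3 below 0.0035 m and angle between the z axis of module_b and the z axis of cradle_3, either way round below 0.1 rad and angle between the y axis of module_b and the x axis of cradle_3, either way round below 0.15 rad and angle between module_b's own z axis and vertical below 0.9 rad) and (contact force between the fingers and module_b below 0.3 N and linear speed of module_b below 0.02 m/s)))), for 0.2 s.
At the end, for the whole second after the job is handed in: module_loaded lies in cradle one, one mat module in cradle two, the other in three: each within 8 mm of the bed centre, underside at most 3.5 mm off the bed, flat on it within 0.1 rad, lengthwise within 0.15 rad, top face up, at rest, let go ((((distance between module_a and cradle_2 below 0.008 m and z of module_a in the frame of cradle_2 below 0.0035 m and angle between the z axis of module_a and the z axis of cradle_2, either way round below 0.1 rad and angle between the y axis of module_a and the x axis of cradle_2, either way round below 0.15 rad and angle between module_a's own z axis and vertical below 0.9 rad) and (contact force between the fingers and module_a below 0.3 N and linear speed of module_a below 0.02 m/s)) or ((distance between module_b and cradle_2 below 0.008 m and z of module_b in the frame of cradle_2 below 0.0035 m and angle between the z axis of module_b and the z axis of cradle_2, either way round below 0.1 rad and angle between the y axis of module_b and the x axis of cradle_2, either way round below 0.15 rad and angle between module_b's own z axis and vertical below 0.9 rad) and (contact force between the fingers and module_b below 0.3 N and linear speed of module_b below 0.02 m/s))) and (((distance between module_a and cradle_3 below 0.008 m and z of module_a in the frame of cradle_3 below 0.0035 m and angle between the z axis of module_a and the z axis of cradle_3, either way round below 0.1 rad and angle between the y axis of module_a and the x axis of cradle_3, either way round below 0.15 rad and angle between module_a's own z axis and vertical below 0.9 rad) and (contact force between the fingers and module_a below 0.3 N and linear speed of module_a below 0.02 m/s)) or ((distance between module_b and cradle_3 below 0.008 m and z of module_b in the frame of cradle_3 below 0.0035 m and angle between the z axis of module_b and the z axis of cradle_3, either way round below 0.1 rad and angle between the y axis of module_b and the x axis of cradle_3, either way round below 0.15 rad and angle between module_b's own z axis and vertical below 0.9 rad) and (contact force between the fingers and module_b below 0.3 N and linear speed of module_b below 0.02 m/s))) and distance between module_loaded and cradle_1 below 0.008 m and z of module_loaded in the frame of cradle_1 below 0.0035 m and angle between the z axis of module_loaded and the z axis of cradle_1, either way round below 0.1 rad and angle between the y axis of module_loaded and the x axis of cradle_1, either way round below 0.15 rad and angle between module_loaded's own z axis and vertical below 0.9 rad); the robot touches nothing.
It fails at once if the module in cradle one is shifted by more than 15 mm (distance of module_loaded from where it was at the start of the episode above 0.015 m).
It fails at once if the black tape roll is shifted by more than 30 mm (distance of tape_black from where it was at the start of the episode above 0.03 m).
It fails at once if the tan tape roll is shifted by more than 30 mm (distance of tape_tan from where it was at the start of the episode above 0.03 m).
It fails at once if the scanner is shifted by more than 30 mm (distance of code_scanner from where it was at the start of the episode above 0.03 m).
It also fails if it takes over 61 s, if anything falls off the work surface, if the arm or the gripper's body presses on something with over 40 N, if the wrist force passes 120 N, or if a joint passes its speed limit or range.

## Working session

There is one attempt and no reset: what is moved stays moved. The work goes in short steps, Python scripts to look and compute and a shell command to move; the robot and the scene stay as the last step left them, time stands still between calls to the robot, and variables do not carry over. Pictures are saved under pics/ and viewed, about 8 in all and at most 12, crops included, and the job is handed in when it is done.

```bash
mkdir -p pics
cat > h.py <<'E'
import numpy as np, cv2, pickle
from scipy.spatial.transform import Rotation as R
from workcell import monitor, cams, order
def pose():
    o=monitor.get_obs(); T=np.eye(4); T[:3,:3]=R.from_euler('xyz',o['tcp_rot'],degrees=True).as_matrix(); T[:3,3]=o['ee_pos']; return T
def look(name):
    T=pose(); c=cams.camera(name)
    if name=='wrist': c['W']=T@np.array(c['tool_from_camera'])
    else:
        W=np.eye(4); Rm=cv2.Rodrigues(np.array(c['rvec'],float))[0]; W[:3,:3]=Rm.T; W[:3,3]=-Rm.T@np.array(c['tvec']).ravel(); c['W']=W
    v,u=np.mgrid[0:384,0:512]; z=c['depth']
    P=np.stack([(u-c['cx'])/c['fx']*z,(v-c['cy'])/c['fy']*z,z],-1)
    c['P']=P@c['W'][:3,:3].T+c['W'][:3,3]; c['P'][z==0]=np.nan
    return c
def save(c,f): cv2.imwrite('pics/'+f,c['img'][...,::-1])
E
python3 - <<'E'
from h import *
print(monitor.get_obs())
for n in ['scene','side','wrist']:
    c=look(n); pickle.dump(c,open(n+'0.pkl','wb'))
    print(n,c['W'].round(3).tolist(),c['fx'],c['cx'],c['cy'],(c['depth']>0).mean())
    save(c,n+'0.png')
E
```

```text
{'time': 0.0, 'q': array([6.58321396e+01, 5.01136822e+00, 1.00340729e+01, 9.50973227e+01,
       8.67463664e-04, 9.00011841e+01]), 'qd': array([-0.08161318,  0.03957864,  0.0643289 ,  0.00717749, -0.10021255,
        0.06752654]), 'joint_efforts': array([ 1.35663231e-03, -5.20398760e+01,  4.64792633e+01,  1.69150456e-02,
        1.37671914e-04, -1.41935061e-05]), 'ee_pos': array([0.22509371, 0.50161848, 0.24757705]), 'tcp_rot': array([-1.79925382e+02, -8.65920899e-04,  1.55830954e+02]), 'wrist_force': array([ 0.00105373,  0.94783664, -0.87492452]), 'torque': array([-0.01831216,  0.02173807, -0.04670322]), 'opening': 0.0855845862253178}
scene [[-0.696, -0.346, 0.629, -0.262], [-0.717, 0.355, -0.599, 0.793], [-0.016, -0.868, -0.495, 0.639], [0.0, 0.0, 0.0, 1.0]] 434.5277136633817 256.3020815432784 185.65300981357626 0.9960734049479166
side [[-1.0, -0.019, 0.02, 0.464], [-0.027, 0.549, -0.836, 1.29], [0.005, -0.836, -0.549, 0.871], [0.0, 0.0, 0.0, 1.0]] 448.9160740809677 255.11417461926607 190.27841729397335 0.9961903889973959
wrist [[0.41, 0.867, 0.284, 0.151], [0.912, -0.389, -0.13, 0.534], [-0.002, 0.312, -0.95, 0.375], [0.0, 0.0, 0.0, 1.0]] 286.00907186782683 255.74630542702067 194.8964986450047 0.9960072835286459
```

View pics/scene0.png

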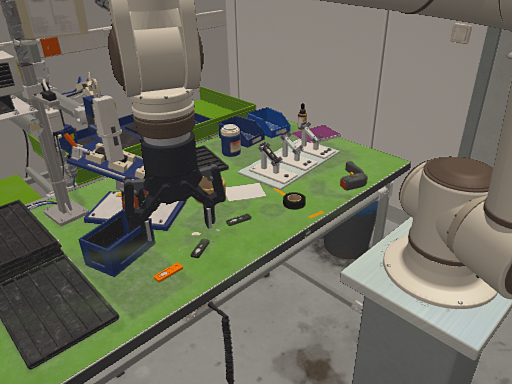

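View pics/wrist0.png

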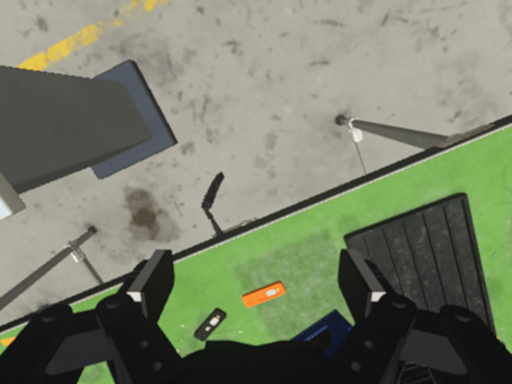

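Scene view: the mat modules are at about (200,247) and (238,219), an orange look-alike at (168,272), the black tape at (293,200), the scanner at (353,177) and the rack around (290,160). The wrist view shows one module at (210,322). Next I'll view the side camera.

Run:
```python
from h import *
c=pickle.load(open('scene0.pkl','rb'))
P=c['P'];im=c['img'].astype(int)
# scene: dark at table level near modules
m=((im.max(2)<75)&(abs(P[...,2]-.006)<.012)).astype(np.uint8)
n,l,s,ce=cv2.connectedComponentsWithStats(m)
for i in range(1,n):
    if 40<s[i,4]<900 and s[i,1]>150:
        q=P[l==i]; print(s[i],ce[i].round(0),np.nanmean(q,0).round(4),)
W=c
s=pickle.load(open('side0.pkl','rb'))
crop=s['img'][60:330,:, ::-1]
cv2.imwrite('pics/s2.png',cv2.resize(s['img'][...,::-1],(768,576),interpolation=cv2.INTER_CUBIC))
```

```text
[346 181  21   9  71] [356. 186.] [ 0.3273 -0.1654  0.0117]
[283 197  22  13 142] [293. 204.] [0.3917 0.0338 0.0109]
[153 201  33  30 120] [170. 220.] [0.5749 0.3084 0.0065]
[226 214  25  12 115] [239. 219.] [0.4482 0.1812 0.0052]
[ 84 219  20   5  62] [ 93. 221.] [0.7135 0.4527 0.006 ]
[104 229  28  19 106] [117. 238.] [0.5918 0.4482 0.0119]
[ 84 239  71  38 385] [121. 261.] [0.5096 0.4844 0.0095]
[191 241  18  17 121] [199. 249.] [0.4222 0.3297 0.0057]
```

View pics/s2.png

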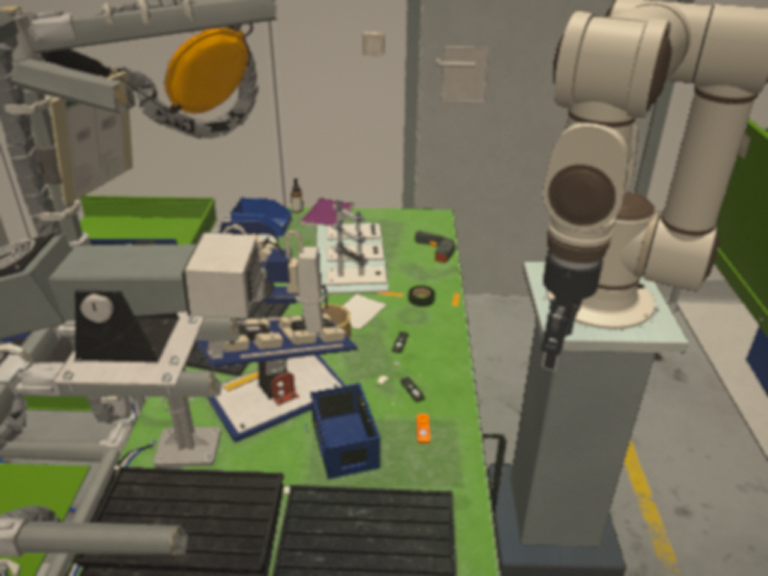

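Side view: the modules are at (400,342) and (412,388) in the 768-wide image, and the rack is at (352,250) with the tan tape left of it. I'll move over the modules now.

```bash
python3 -m handwheel '[[-0.037,-0.015,0,0,0,0],[-0.037,-0.015,0,0,0,0],[-0.037,-0.015,0,0,0,0],[-0.037,-0.015,0,0,0,0],[-0.037,-0.015,0,0,0,0],[-0.037,-0.015,0,0,0,0],[-0.037,-0.015,0,0,0,0],[-0.037,-0.015,0,0,0,0]]' 1
python3 - <<'E'
from h import *
c=look('wrist'); pickle.dump(c,open('wrist1.pkl','wb')); save(c,'w1.png'); print(pose().round(3))
P=c['P'];im=c['img'].astype(int)
m=((im.max(2)<80)&(abs(P[...,2]-.006)<.012)).astype(np.uint8)
n,l,s,ce=cv2.connectedComponentsWithStats(m)
for i in range(1,n):
    if 60<s[i,4]<3000:
        print(s[i],np.nanmean(P[l==i],0).round(4))
E
```

```text
time: 0.82
ee_pos: [0.447, 0.2694, 0.2482]
tcp_rot: [-180.0, -0.0, 155.8]
wrist_force: [0.4, 1.3, -0.1]
opening: 0.0856
[[-0.911  0.413  0.001  0.451]
 [ 0.413  0.911 -0.002  0.265]
 [-0.002 -0.001 -1.     0.248]
 [ 0.     0.     0.     1.   ]]
[272 112  43  48 610] [0.4301 0.3241 0.0078]
[364 112  95  82 518] [0.5037 0.4559 0.0116]
[408 140  84  83 444] [0.5749 0.4965 0.0129]
[177 185  48  22 516] [0.4518 0.181  0.008 ]
[ 69 191  36  39 298] [0.4039 0.0441 0.0108]
[279 211  58  78 320] [0.585  0.2854 0.0099]
[448 286  46  18 136] [0.7648 0.487  0.0066]
```

View pics/w1.png

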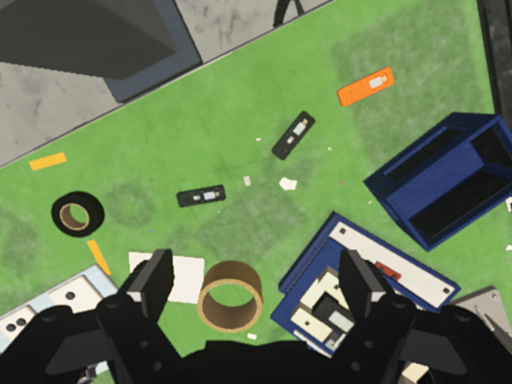

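Modules lie right way up at (294,135) and (201,196); the tan tape is at (230,298), and the rack starts at bottom left with one stud at (70,295) and two at (15,325). Now over the rack.

```bash
python3 -m handwheel '[[-0.022,-0.033,-0.006,0,0,0],[-0.022,-0.033,-0.006,0,0,0],[-0.022,-0.033,-0.006,0,0,0],[-0.022,-0.033,-0.006,0,0,0],[-0.022,-0.033,-0.006,0,0,0],[-0.022,-0.033,-0.006,0,0,0],[-0.022,-0.033,-0.006,0,0,0],[0,0,0,0,0,0]]'
python3 - <<'E'
from h import *
look('side');c=look('wrist'); pickle.dump(c,open('wrist2.pkl','wb')); save(c,'w2.png'); print(pose().round(4))
P=c['P'];im=c['img'].astype(int)
m=((im.max(2)<90)&(abs(P[...,2]-.021)<.004)).astype(np.uint8)
n,l,s,ce=cv2.connectedComponentsWithStats(m)
for i in range(1,n):
    if 20<s[i,4]<3000:
        print(s[i],np.nanmean(P[l==i],0).round(4))
E
```

```text
time: 1.53
ee_pos: [0.4927, -0.0081, 0.291]
tcp_rot: [-179.9, 0.1, 155.5]
wrist_force: [-0.2, -0.0, -0.3]
opening: 0.0853
[[-9.110e-01  4.125e-01 -2.000e-04  4.921e-01]
 [ 4.125e-01  9.110e-01  2.000e-04 -4.000e-03]
 [ 3.000e-04  1.000e-04 -1.000e+00  2.902e-01]
 [ 0.000e+00  0.000e+00  0.000e+00  1.000e+00]]
[ 224   71   47   49 1075] [0.4059 0.0188 0.0194]
[119  98  10  27  69] [ 0.3574 -0.1368  0.0211]
[ 73 130  20  52 182] [ 0.3824 -0.2237  0.0211]
[372 153  28  11  51] [0.5586 0.1566 0.0212]
[224 184   7   7  37] [ 0.5081 -0.0608  0.0219]
[378 194  35  16  87] [0.6373 0.1567 0.0209]
[169 215   7   7  35] [ 0.5172 -0.1572  0.0222]
[157 222   7   6  34] [ 0.5191 -0.1781  0.0222]
[117 244   7   6  33] [ 0.5258 -0.2538  0.0225]
[106 250   8   7  37] [ 0.528  -0.275   0.0224]
[ 96 256   7   6  34] [ 0.5299 -0.2954  0.0224]
[270 311  37  15  82] [ 0.7537 -0.0664  0.0204]
[234 333  25  12  75] [ 0.7695 -0.1507  0.0209]
[503 341   9   7  38] [0.9712 0.2607 0.0207]
[399 368  30  14 141] [0.9712 0.0919 0.0212]
```

View pics/w2.png

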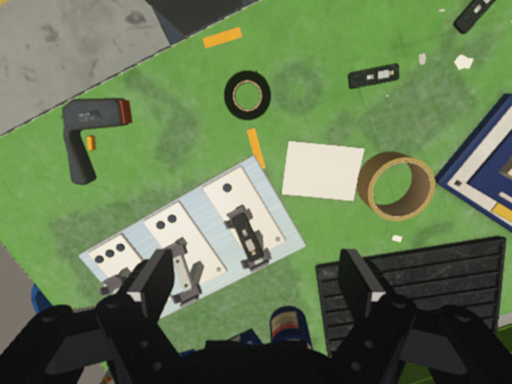

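Docks from left to right are one, two and three, with studs at (227,188), (166,222) and (110,250); the module sits in cradle one at (247,237). Now module poses, and the shift to the first grasp.

```bash
cat >> h.py <<'E'
def modules(c,lo=.002,hi=.02):
    P=c['P'];im=c['img'].astype(int); out=[]
    m=((im.max(2)<90)&(P[...,2]>lo)&(P[...,2]<hi)).astype(np.uint8)
    m=cv2.morphologyEx(m,cv2.MORPH_CLOSE,np.ones((9,9)))
    cs,_=cv2.findContours(m,cv2.RETR_EXTERNAL,cv2.CHAIN_APPROX_NONE)
    for k in cs:
        if cv2.contourArea(k)<250: continue
        uv=k[:,0].astype(float); d=np.c_[(uv[:,0]-c['cx'])/c['fx'],(uv[:,1]-c['cy'])/c['fy'],np.ones(len(uv))]@c['W'][:3,:3].T
        o=c['W'][:3,3]; q=(o+d*((.0055-o[2])/d[:,2])[:,None])[:,:2]
        (x,y),(w,h),a=cv2.minAreaRect((q*1000).astype(np.float32))
        if w<h: a+=90; w,h=h,w
        if 45<w<90 and 15<h<40: out.append([x/1000,y/1000,w,h,a%180])
    return np.array(out)   # x,y,len,wid mm,angle of length in world deg
E
python3 - <<'E'
from h import *
for n in (1,2):
    c=pickle.load(open(f'wrist{n}.pkl','rb')); print(modules(c).round(4))
print(pose().round(4), monitor.get_obs()['q'])
E
```

```text
[[  0.4533   0.1822  65.4722  21.3165  76.1444]
 [  0.4295   0.3262  64.8182  21.1269 118.0952]]
[[  0.4538   0.1814  66.3145  20.6138  76.1453]
 [  0.433    0.3163  48.8959  25.2284 117.8284]]
[[-9.110e-01  4.125e-01 -2.000e-04  4.921e-01]
 [ 4.125e-01  9.110e-01  2.000e-04 -4.000e-03]
 [ 3.000e-04  1.000e-04 -1.000e+00  2.902e-01]
 [ 0.000e+00  0.000e+00  0.000e+00  1.000e+00]] [-4.73185417e-01 -1.79575471e+00  7.85658257e+00  9.96645620e+01
  9.21807729e-03  2.38886349e+01]
```

```bash
python3 -m handwheel '[[0.0223,0.0307,0,0,0,0],[0.0223,0.0307,0,0,0,0],[0.0223,0.0307,0,0,0,0],[0.0223,0.0307,0,0,0,0],[0.0223,0.0307,0,0,0,0],[0,0,0,0,0,-7.16],[0,0,0,0,0,-7.16],[0,0,0,0,0,-7.16]]' -0.05 40 && python3 -m handwheel '[[0,0,0,0,0,-7.16],[0,0,0,0,0,-7.16],[0,0,0,0,0,-7.16],[0,0,0,0,0,-7.16],[0,0,0,0,0,-7.16],[0,0,0,0,0,-7.16],[0,0,0,0,0,-7.16],[0,0,0,0,0,-7.16]]' && python3 -m handwheel '[[0,0,0,0,0,-7.16],[0,0,0,0,0,-7.16],[0,0,0,0,0,-7.16],[0,0,0.04,0,0,0],[0,0,0.04,0,0,0],[0,0,0.04,0,0,0],[0,0,0.03,0,0,0],[0,0,0,0,0,0]]'
cat >> h.py <<'E'
def err(x,y,ang):
    """tool-frame shift dx,dy and wz to bring TCP over x,y with tool x along ang (tool pointing down)"""
    T=pose(); d=T[:3,:3].T@np.array([x-T[0,3],y-T[1,3],0]); yaw=np.degrees(np.arctan2(T[1,0],T[0,0]))
    return d.round(4),-((ang-yaw+90)%180-90),T[:3,3].round(4),yaw
E
python3 - <<'E'
from h import *
look('side'); c=look('wrist'); save(c,'w3.png'); m=modules(c); print(m.round(4)); 
for k in m: print(err(k[0],k[1],k[4]))
print(err(.4536,.1818,76.1),monitor.get_obs()['opening'])
E
```

```text
time: 2.3
ee_pos: [0.452, 0.1854, 0.2898]
tcp_rot: [-180.0, -0.0, 177.9]
wrist_force: [-0.1, -0.4, -0.3]
opening: 0.0407
time: 2.97
ee_pos: [0.4523, 0.1844, 0.2899]
tcp_rot: [180.0, -0.0, -124.9]
wrist_force: [0.5, -0.5, -0.6]
opening: 0.0404
time: 3.63
ee_pos: [0.4494, 0.1831, 0.1337]
tcp_rot: [179.5, -0.3, -103.8]
wrist_force: [-1.4, -0.4, -0.6]
opening: 0.0408
[[4.421000e-01 3.177000e-01 5.146730e+01 1.979500e+01 9.421310e+01]
 [5.671000e-01 1.715000e-01 5.812960e+01 1.505340e+01 7.237140e+01]
 [6.384000e-01 1.562000e-01 6.397330e+01 3.057830e+01 9.009330e+01]
 [4.538000e-01 1.820000e-01 6.550980e+01 2.057180e+01 7.635000e+01]
 [4.117000e-01 4.070000e-02 5.624930e+01 1.791680e+01 1.662173e+02]]
(array([-0.1276,  0.0418, -0.    ]), np.float64(-18.045900599549725), array([0.4522, 0.1838, 0.1404]), np.float64(-103.8328244848952))
(array([-0.0155, -0.1146, -0.0002]), np.float64(3.795807106901691), array([0.4522, 0.1838, 0.1404]), np.float64(-103.8328244848952))
(array([-0.0177, -0.1874, -0.0003]), np.float64(-13.926078954230263), array([0.4522, 0.1838, 0.1404]), np.float64(-103.8328244848952))
(array([ 0.0013, -0.002 , -0.    ]), np.float64(-0.18283821780534026), array([0.4522, 0.1838, 0.1404]), np.float64(-103.8328244848952))
(array([1.486e-01, 5.100e-03, 1.000e-04]), np.float64(89.94991324703841), array([0.4522, 0.1838, 0.1404]), np.float64(-103.8328244848952))
(array([ 0.0016, -0.0019, -0.    ]), np.float64(0.06717551510479325), array([0.4522, 0.1838, 0.1404]), np.float64(-103.8328244848952)) 0.04019500598800738
```

View pics/w3.png

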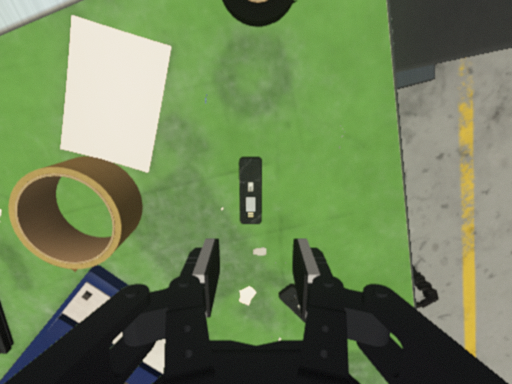

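The module is at (250,190), centred and square between the jaws, with the tan tape clear at (75,215). Descending and gripping.

```bash
python3 -m handwheel '[[0.0014,-0.002,0.03,0,0,0],[0,0,0.03,0,0,0],[0,0,0.025,0,0,0],[0,0,0.02,0,0,0],[0,0,0.01,0,0,0],[0,0,0.005,0,0,0],[0,0,0,0,0,0],[0,0,0,0,0,0]]' && python3 -m handwheel '[[0,0,0,0,0,0],[0,0,0,0,0,0],[0,0,0,0,0,0],[0,0,0,0,0,0],[0,0,0,0,0,0],[0,0,0,0,0,0],[0,0,0,0,0,0],[0,0,0,0,0,0]]' -1 40
```

```text
time: 4.4
ee_pos: [0.4558, 0.1818, 0.0222]
tcp_rot: [-179.9, 0.1, -103.9]
wrist_force: [-0.2, 1.3, -0.3]
opening: 0.0405
time: 5.07
ee_pos: [0.4557, 0.1816, 0.022]
tcp_rot: [-179.9, 0.1, -103.9]
wrist_force: [-0.6, -0.7, 5.9]
opening: 0.0191
```

Opening of 19 mm with an upward push: the fingers only have the rim. I'll open, go lower and regrip.

```bash
python3 -m handwheel '[[0,0,0,0,0,0],[0,0,0,0,0,0],[0,0,0,0,0,0],[0,0,0.003,0,0,0],[0,0,0.003,0,0,0],[0,0,0,0,0,0],[0,0,0,0,0,0],[0,0,0,0,0,0]]' -0.2 40 && python3 -m handwheel '[[0,0,0,0,0,0],[0,0,0,0,0,0],[0,0,0,0,0,0],[0,0,0,0,0,0],[0,0,0,0,0,0],[0,0,0,0,0,0],[0,0,0,0,0,0],[0,0,0,0,0,0]]' -1 40
python3 - <<'E'
from h import *
c=look('wrist'); save(c,'w4.png')
cv2.imwrite('pics/w4.png',cv2.resize(c['img'][150:330,150:370,::-1],None,fx=3,fy=3)); print(pose().round(4))
E
```

```text
time: 5.73
ee_pos: [0.455, 0.1813, 0.0161]
tcp_rot: [-179.9, 0.0, -103.9]
wrist_force: [-6.1, -3.4, 20.2]
opening: 0.0344
time: 6.4
ee_pos: [0.4565, 0.1818, 0.0172]
tcp_rot: [-179.8, 0.2, -103.9]
wrist_force: [-3.5, -3.0, 23.3]
opening: 0.0205
[[-0.2408 -0.9706  0.0045  0.4565]
 [-0.9706  0.2408  0.0016  0.1818]
 [-0.0027 -0.004  -1.      0.0172]
 [ 0.      0.      0.      1.    ]]
```

View pics/w4.png

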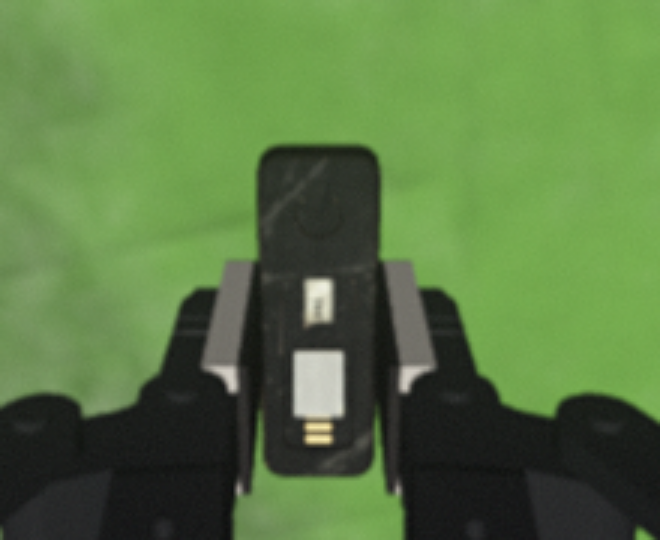

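The jaws hold the module flush on both sides (pads at x 240 and 400 in the crop). Lift, turn and carry to above cradle two.

```bash
python3 -m handwheel '[[0,0,-0.02,0,0,0],[0,0,-0.04,0,0,0],[0,0,-0.04,0,0,0],[0,0,-0.04,0,0,0],[0,0,-0.04,0,0,0],[0,0,-0.02,0,0,0],[0,0,0,0,0,7.1],[0,0,0,0,0,7.1]]' -1 40 && python3 -m handwheel '[[0,0,0,0,0,7.1],[0,0,0,0,0,7.1],[0,0,0,0,0,7.1],[0,0,0,0,0,7.1],[0,0,0,0,0,7.1],[0,0,0,0,0,7.1],[0,0,0,0,0,7],[0,0,0,0,0,7]]' && python3 -m handwheel '[[-0.0048,-0.0393,0,0,0,0],[-0.0048,-0.0393,0,0,0,0],[-0.0048,-0.0393,0,0,0,0],[-0.0048,-0.0393,0,0,0,0],[-0.0048,-0.0393,0,0,0,0],[-0.0048,-0.0393,0,0,0,0],[-0.0048,-0.0393,0,0,0,0],[-0.0048,-0.0393,0,0,0,0]]' && python3 -m handwheel '[[-0.0048,-0.0393,0,0,0,0],[0,0,0,0,-7,0],[0,0,0,0,-7,0],[0,0,0,0,-7,0],[0,0,0,0,-7,0],[0,0,0,0,-7,0],[0,0,0,0,0,0],[0,0,0,0,0,0]]'
python3 - <<'E'
from h import *
look('side');c=look('wrist'); pickle.dump(c,open('w5.pkl','wb')); save(c,'w5.png'); print(pose().round(4),monitor.get_obs()['q'].round(1))
E
```

```text
time: 7.12
ee_pos: [0.4555, 0.1815, 0.2158]
tcp_rot: [-179.9, 0.1, -118.4]
wrist_force: [-0.1, 0.3, -1.0]
opening: 0.0199
time: 7.78
ee_pos: [0.4547, 0.1812, 0.2138]
tcp_rot: [-180.0, -0.0, -175.1]
wrist_force: [0.2, 0.5, 0.9]
opening: 0.02
time: 8.45
ee_pos: [0.5218, -0.1304, 0.2139]
tcp_rot: [180.0, -0.0, -174.7]
wrist_force: [0.6, 0.4, -0.5]
opening: 0.0199
time: 9.12
ee_pos: [0.5285, -0.1671, 0.2131]
tcp_rot: [180.0, 34.8, -174.8]
wrist_force: [0.6, -0.8, 0.1]
opening: 0.0198
[[-0.816  -0.0917  0.5708  0.5312]
 [-0.076   0.9958  0.0514 -0.1675]
 [-0.5731 -0.0014 -0.8195  0.2163]
 [ 0.      0.      0.      1.    ]] [-25.6 -24.6 -26.6  56.9  17.  -26.1]
```

View pics/w5.png

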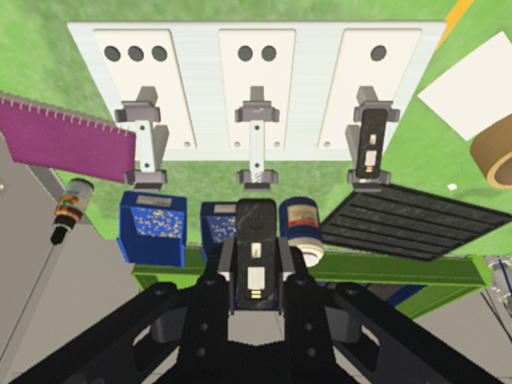

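The held module is at (257,250); cradle two's bed is the strip at (257,150), with lips and cheeks at rows 110 and 178. Cradle three's is at (147,150). I'll refine the cradle frames and the held module's pose from depth.

```bash
cat >> h.py <<'E'
def frame(o,al=5.3):
    F=np.eye(4); F[:3,:3]=R.from_euler('z',al,degrees=True).as_matrix()@R.from_euler('y',-35,degrees=True).as_matrix(); F[:3,3]=o; return F
def loc(P,F): return (P-F[:3,3])@F[:3,:3]
E
python3 - <<'E'
from h import *
c=pickle.load(open('w5.pkl','rb')); P=c['P']; im=c['img'].astype(int)
m=((im.max(2)<90)&(abs(P[...,2]-.021)<.006)).astype(np.uint8)
n,l,s,ce=cv2.connectedComponentsWithStats(m); 
st={1:[],2:[],3:[]}
for i in range(1,n):
    if 20<s[i,4]<400 and 35<ce[i][1]<70:
        p=np.nanmean(P[l==i],0); print(ce[i].round(1),p.round(4))
for k,o in {1:(.5718,-.0549,.07),2:(.5819,-.1618,.07),3:(.5917,-.2689,.07)}.items():
    L=loc(P,frame(np.array(o)))
    near=(abs(L[...,0])<.06)&(abs(L[...,1])<.035)&(abs(L[...,2])<.03)
    light=near&(abs(L[...,2])<.012)&(im.min(2)>140)&(abs(L[...,1])<.012)&(abs(L[...,0])<.034)
    q=L[light]
    if k>1:
        A=np.c_[q[:,:2],np.ones(len(q))]; print(k,'bed fit',len(q),np.linalg.lstsq(A,q[:,2],rcond=None)[0].round(4),'y mid',((q[:,1].min()+q[:,1].max())/2).round(4), 'x',q[:,0].min().round(4),q[:,0].max().round(4))
    up=near&(L[...,2]>.004)&(im.max(2)<140)&(im.max(2)>55 if k==1 else im.max(2)>0)
    for nm,sel in (('low',L[...,0]<-.018),('high',L[...,0]>.018)):
        q=L[up&sel]; print(k,nm,len(q),'x',np.percentile(q[:,0],[2,98]).round(4),'y',np.percentile(q[:,1],[2,98]).round(4),'z',np.percentile(q[:,2],[2,98]).round(4))
# loaded
    if k==1:
        q=L[near&(im.max(2)<60)&(abs(L[...,0])<.03)&(abs(L[...,1])<.009)]; A=np.c_[q[:,:2],np.ones(len(q))]; print('loaded top',len(q),np.linalg.lstsq(A,q[:,2],rcond=None)[0].round(4))
# held module in tool coords
T=pose(); t=(P-T[:3,3])@T[:3,:3]
h=(abs(t[...,1])<.0095)&(abs(t[...,0])<.05)&(abs(t[...,2]-.01)<.02); q=t[h]
A=np.c_[q[:,:2],np.ones(len(q))]; print('held',len(q),np.linalg.lstsq(A,q[:,2],rcond=None)[0].round(4),np.percentile(q[:,0],[0.5,99.5]).round(4))
E
```

```text
[114.8  50.1] [ 0.5268 -0.2933  0.0214]
[138.1  49.8] [ 0.5246 -0.2728  0.0215]
1 low 737 x [-0.0401 -0.0183] y [-0.0203  0.0168] z [0.0043 0.0114]
1 high 548 x [0.019  0.0422] y [-0.0203  0.0181] z [0.0044 0.0113]
loaded top 122 [0.0194 0.0043 0.0067]
2 bed fit 943 [ 0.0011 -0.0048  0.0004] y mid 0.0001 x -0.0332 0.0339
2 low 227 x [-0.0411 -0.0237] y [-0.0187  0.0171] z [0.0042 0.0119]
2 high 286 x [0.0242 0.0418] y [-0.0191  0.0184] z [0.0045 0.0118]
3 bed fit 974 [ 0.0031 -0.0144  0.0004] y mid -0.0004 x -0.0278 0.034
3 low 273 x [-0.041  -0.0229] y [-0.0197  0.0182] z [0.0043 0.012 ]
3 high 307 x [0.0242 0.0413] y [-0.0212  0.018 ] z [0.0044 0.0118]
held 3986 [-0.001  -0.0983  0.0088] [-0.031   0.0342]
```

```bash
cat >> h.py <<'E'
def toplace(o,hold=.0158,xo=.0016,al=5.3):
    F=frame(np.array(o),al); T=pose(); Tt=np.eye(4)
    Tt[:3,:3]=np.c_[-F[:3,0],F[:3,1],-F[:3,2]]; Tt[:3,3]=F[:3,3]+F[:3,2]*hold-Tt[:3,0]*xo
    D=np.linalg.inv(T)@Tt; return D[:3,3].round(4),R.from_matrix(D[:3,:3]).as_rotvec(degrees=True).round(2)
E
python3 - <<'E'
from h import *
print(toplace((.5821,-.1621,.0703)))
c=pickle.load(open('w5.pkl','rb'));P=c['P'];T=pose(); t=(P-T[:3,3])@T[:3,:3]
for w in (.004,.007):
    h=(abs(t[...,1])<w)&(abs(t[...,0])<.03)&(abs(t[...,2]-.009)<.008); q=t[h]; A=np.c_[q[:,:2],np.ones(len(q))]; print(np.linalg.lstsq(A,q[:,2],rcond=None)[0].round(4))
h=(abs(t[...,1])<.03)&(t[...,0]>.015)&(t[...,0]<.03)&(abs(t[...,2]-.01)<.006); print(np.percentile(t[h][:,1],[1,99]))
E
```

```text
(array([0.0402, 0.0009, 0.1332]), array([-0.09, -0.03,  0.02]))
[-0.0065 -0.0015  0.0092]
[-0.0118 -0.0276  0.0091]
[-0.01127905  0.00986184]
```

```bash
python3 -m handwheel '[[0.0201,0.0005,0,0,0,0],[0.0201,0.0005,0,0,0,0],[0,0,0.03,0,0,0],[0,0,0.03,0,0,0],[0,0,0.03,0,0,0],[0,0,0.018,0,0,0],[0,0,0,0,0,0],[0,0,0,0,0,0]]'
python3 - <<'E'
from h import *
look('side'); c=look('wrist'); print(toplace((.5821,-.1621,.0703),.0161)); cv2.imwrite('pics/w6.png',cv2.resize(c['img'][100:330,130:390,::-1],None,fx=2.5,fy=2.5))
E
```

```text
time: 9.88
ee_pos: [0.5604, -0.1632, 0.1029]
tcp_rot: [180.0, 34.8, -174.7]
wrist_force: [0.4, 0.2, 0.2]
opening: 0.02
(array([ 0.0003, -0.0004,  0.0247]), array([-0.04,  0.04,  0.03]))
```

View pics/w6.png

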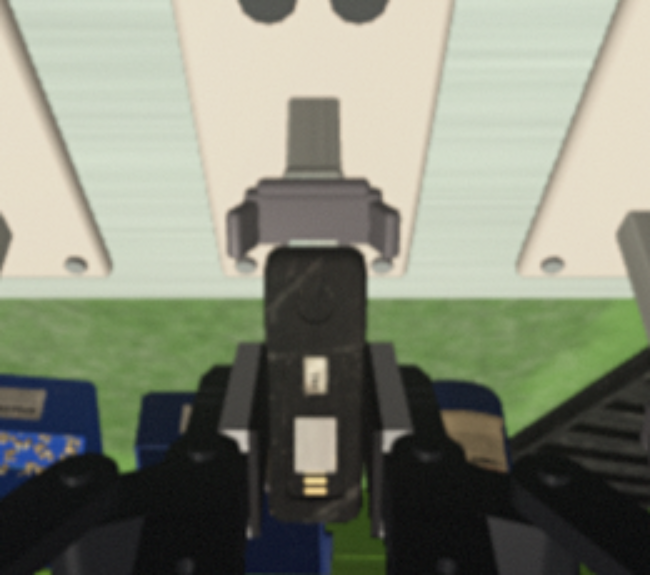

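The module (265–365 across) is centred on the pocket (230–400) and its lower end is just above the low lip. Lowering and releasing.

```bash
python3 -m handwheel '[[0.0003,-0.0003,0.01,0,0,0],[0,0,0.008,0,0,0],[0,0,0.004,0,0,0],[0,0,0.0015,0,0,0],[0,0,0,0,0,0],[0,0,0,0,0,0],[0,0,0,0,0,0],[0,0,0,0,0,0]]'
python3 - <<'E'
from h import *
print(toplace((.5821,-.1621,.0703),.0161))
E
```

```text
time: 10.65
ee_pos: [0.5723, -0.1625, 0.0836]
tcp_rot: [-180.0, 35.0, -174.7]
wrist_force: [0.6, 0.0, 0.6]
opening: 0.02
(array([-0.002 , -0.0005,  0.0004]), array([-0.03,  0.02, -0.02]))
```

```bash
python3 -m handwheel '[[-0.0015,0,0,0,0,0],[0,0,0,0,0,0],[0,0,0,0,0,0],[0,0,0,0,0,0],[0,0,0,0,0,0],[0,0,0,0,0,0],[0,0,0,0,0,0],[0,0,0,0,0,0]]' && python3 -m handwheel '[[0,0,0,0,0,0],[0,0,0,0,0,0],[0,0,0,0,0,0],[0,0,0,0,0,0],[0,0,0,0,0,0],[0,0,0,0,0,0],[0,0,0,0,0,0],[0,0,0,0,0,0]]' -0.05 && python3 -m handwheel '[[0,0,-0.02,0,0,0],[0,0,-0.03,0,0,0],[0,0,-0.04,0,0,0],[0,0,-0.04,0,0,0],[0,0,-0.02,0,0,0],[0,0,0,0,0,0],[0,0,0,0,0,0],[0,0,0,0,0,0]]'
cat >> h.py <<'E'
def seated(c,o):
    L=loc(c['P'],frame(np.array(o))); im=c['img'].astype(int)
    s=(abs(L[...,0])<.03)&(abs(L[...,1])<.009)&(abs(L[...,2])<.03); q=L[s]; A=np.c_[q[:,:2],np.ones(len(q))]
    f=np.linalg.lstsq(A,q[:,2],rcond=None)[0].round(4)
    d=(im.max(2)<60)&(abs(L[...,2]-.007)<.006)&(abs(L[...,0])<.045)&(abs(L[...,1])<.02)
    return 'plane(slopes,top z)',f,'dark extents x,y',np.percentile(L[d][:,0],[1,99]).round(4),np.percentile(L[d][:,1],[1,99]).round(4),len(q)
E
python3 - <<'E'
from h import *
look('side'); c=look('wrist'); save(c,'w7.png')
print(seated(c,(.5821,-.1621,.0703))); print(seated(c,(.572,-.055,.07))); print(pose().round(3))
E
```

```text
time: 11.32
ee_pos: [0.5735, -0.1624, 0.0842]
tcp_rot: [-180.0, 35.0, -174.7]
wrist_force: [-0.3, 0.2, -0.8]
opening: 0.02
time: 11.98
ee_pos: [0.5735, -0.1624, 0.0842]
tcp_rot: [-180.0, 35.0, -174.7]
wrist_force: [0.0, -0.1, 0.4]
opening: 0.0405
time: 12.65
ee_pos: [0.4878, -0.1702, 0.2061]
tcp_rot: [180.0, 35.0, -174.8]
wrist_force: [-0.6, 0.1, -0.2]
opening: 0.0407
('plane(slopes,top z)', array([-0.0077,  0.0156,  0.0069]), 'dark extents x,y', array([-0.0025,  0.0356]), array([-0.0094,  0.0095]), 964)
('plane(slopes,top z)', array([-0.0778,  0.6111,  0.0044]), 'dark extents x,y', array([-0.0333,  0.0388]), array([-0.0119,  0.0168]), 1075)
[[-0.817 -0.092  0.569  0.488]
 [-0.075  0.996  0.054 -0.17 ]
 [-0.572  0.001 -0.82   0.205]
 [ 0.     0.     0.     1.   ]]
```

View pics/w7.png

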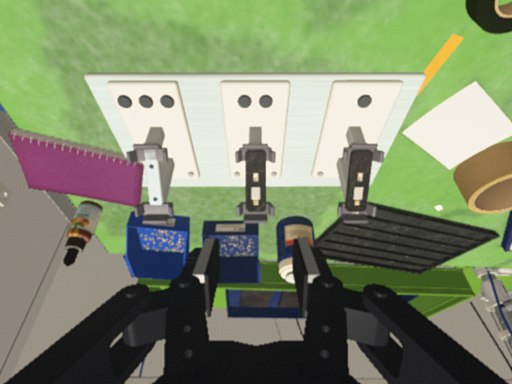

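The second module sits flat in cradle two (256,180), its top 6.9 mm over the bed. Cradle one is unchanged at (358,180). Now the other module.

```bash
python3 -m handwheel '[[0,0,0,0,7,0],[0,0,0,0,7,0],[0,0,0,0,7,0],[0,0,0,0,7,0],[0,0,0,0,7,0],[0.001,0.0384,0,0,0,0],[0.001,0.0384,0,0,0,0],[0.001,0.0384,0,0,0,0]]' && python3 -m handwheel '[[0.001,0.0384,0,0,0,0],[0.001,0.0384,0,0,0,0],[0.001,0.0384,0,0,0,0],[0.001,0.0384,0,0,0,0],[0.001,0.0384,0,0,0,0],[0.001,0.0384,0,0,0,0],[0.001,0.0384,0,0,0,0],[0.001,0.0384,0,0,0,0]]' && python3 -m handwheel '[[0.001,0.0384,0,0,0,0],[0.001,0.0384,0,0,0,0],[0,0,0,0,0,6.72],[0,0,0,0,0,6.72],[0,0,0,0,0,6.72],[0,0,0,0,0,6.72],[0,0,0,0,0,6.72],[0,0,0,0,0,6.72]]' && python3 -m handwheel '[[0,0,0,0,0,6.72],[0,0,0,0,0,6.72],[0,0,0,0,0,6.72],[0,0,0,0,0,6.72],[0,0,0.03,0,0,0],[0,0,0.035,0,0,0],[0,0,0,0,0,0],[0,0,0,0,0,0]]'
python3 - <<'E'
from h import *
look('side'); c=look('wrist'); m=modules(c)
for k in m:
    if abs(k[0]-.43)+abs(k[1]-.326)<.03: print(k.round(4),err(k[0],k[1],k[4]))
print(err(.4295,.3262,118.1)); save(c,'w8.png')
E
```

```text
time: 13.42
ee_pos: [0.4747, -0.0544, 0.2033]
tcp_rot: [179.9, -0.4, -174.8]
wrist_force: [0.0, 0.9, -0.1]
opening: 0.0403
time: 14.08
ee_pos: [0.4372, 0.2516, 0.2056]
tcp_rot: [-179.9, -0.1, -174.7]
wrist_force: [1.0, -0.2, 0.3]
opening: 0.0408
time: 14.75
ee_pos: [0.4287, 0.326, 0.2052]
tcp_rot: [-179.9, -0.0, 144.7]
wrist_force: [-0.9, -0.5, -0.5]
opening: 0.0408
time: 15.42
ee_pos: [0.4278, 0.3251, 0.1398]
tcp_rot: [-179.7, 0.1, 118.1]
wrist_force: [-0.3, -0.5, 0.8]
opening: 0.0406
[  0.4298   0.3269  65.304   20.6728 117.6407] (array([0.0005, 0.0008, 0.    ]), np.float64(0.455321240776982), array([0.4293, 0.3261, 0.1433]), np.float64(118.09605686699769))
(array([-0.    ,  0.0002,  0.    ]), np.float64(-0.003943133002309196), array([0.4293, 0.3261, 0.1433]), np.float64(118.09605686699769))
```

```bash
python3 -m handwheel '[[0.0005,0.0006,0.03,0,0,0.3],[0,0,0.03,0,0,0],[0,0,0.03,0,0,0],[0,0,0.02,0,0,0],[0,0,0.01,0,0,0],[0,0,0.004,0,0,0],[0,0,0,0,0,0],[0,0,0,0,0,0]]' && python3 -m handwheel '[[0,0,0,0,0,0],[0,0,0,0,0,0],[0,0,0,0,0,0],[0,0,0,0,0,0],[0,0,0,0,0,0],[0,0,0,0,0,0],[0,0,0,0,0,0],[0,0,0,0,0,0]]' -1 40
```

```text
time: 16.18
ee_pos: [0.4302, 0.3271, 0.02]
tcp_rot: [179.9, -0.0, 117.8]
wrist_force: [-0.2, 0.1, 1.2]
opening: 0.0409
time: 16.85
ee_pos: [0.4301, 0.327, 0.02]
tcp_rot: [179.8, -0.0, 117.8]
wrist_force: [-0.0, -0.6, 6.7]
opening: 0.0199
```

```bash
python3 -m handwheel '[[0,0,-0.02,0,0,0],[0,0,-0.035,0,0,0],[0,0,-0.04,0,0,0],[0,0,-0.04,0,0,0],[0,0,-0.04,0,0,0],[0,0,-0.02,0,0,0],[0,0,0,0,0,-6.75],[0,0,0,0,0,-6.75]]' -1 40 && python3 -m handwheel '[[0,0,0,0,0,-6.75],[0,0,0,0,0,-6.75],[0,0,0,0,0,-6.75],[0,0,0,0,0,-6.75],[0,0,0,0,0,-6.75],[0,0,0,0,0,-6.75],[0,0,0,0,0,-6.75],[0,0,0,0,0,-6.75]]' && python3 -m handwheel '[[-0.0013,-0.038,0,0,0,0],[-0.0013,-0.038,0,0,0,0],[-0.0013,-0.038,0,0,0,0],[-0.0013,-0.038,0,0,0,0],[-0.0013,-0.038,0,0,0,0],[-0.0013,-0.038,0,0,0,0],[-0.0013,-0.038,0,0,0,0],[-0.0013,-0.038,0,0,0,0]]' && python3 -m handwheel '[[-0.0013,-0.038,0,0,0,0],[-0.0013,-0.038,0,0,0,0],[-0.0013,-0.038,0,0,0,0],[-0.0013,-0.038,0,0,0,0],[-0.0013,-0.038,0,0,0,0],[-0.0013,-0.038,0,0,0,0],[-0.0013,-0.038,0,0,0,0],[-0.0013,-0.038,0,0,0,0]]' && python3 -m handwheel '[[0,0,0,0,-7,0],[0,0,0,0,-7,0],[0,0,0,0,-7,0],[0,0,0,0,-7,0],[0,0,0,0,-7,0],[0,0,0,0,0,0],[0,0,0,0,0,0],[0,0,0,0,0,0]]'
python3 - <<'E'
from h import *
look('side'); T=pose(); c=look('wrist'); P=c['P']; save(c,'w9.png'); pickle.dump(c,open('w9.pkl','wb'))
t=(P-T[:3,3])@T[:3,:3]
h=(abs(t[...,1])<.006)&(abs(t[...,0])<.05)&(abs(t[...,2]-.01)<.01); q=t[h]; A=np.c_[q[:,:2],np.ones(len(q))]; f=np.linalg.lstsq(A,q[:,2],rcond=None)[0]
e=np.percentile(q[:,0],[.5,99.5]); print('held',f.round(4),e.round(4))
h=(abs(t[...,1])<.03)&(t[...,0]>.015)&(t[...,0]<.03)&(abs(t[...,2]-.01)<.006); print(np.percentile(t[h][:,1],[1,99]).round(4))
o=np.array((.592,-.2693,.0703)); L=loc(P,frame(o)); im=c['img'].astype(int)
s=(abs(L[...,2])<.012)&(im.min(2)>140)&(abs(L[...,1])<.012)&(abs(L[...,0])<.034); q=L[s]; print('bed',np.median(q,0).round(4),q[:,1].min(),q[:,1].max(),len(q))
print(toplace(o,f[2]+.007,e.mean()),monitor.get_obs()['q'].round(1)); print(seated(c,(.5821,-.1621,.0703)))
E
```

```text
time: 17.52
ee_pos: [0.43, 0.3269, 0.2161]
tcp_rot: [179.7, 0.0, 131.6]
wrist_force: [-0.0, -1.0, -0.5]
opening: 0.02
time: 18.18
ee_pos: [0.4294, 0.3264, 0.2141]
tcp_rot: [180.0, 0.1, -174.4]
wrist_force: [0.2, 0.4, -0.7]
opening: 0.0199
time: 18.85
ee_pos: [0.4675, 0.0228, 0.2142]
tcp_rot: [-180.0, 0.1, -174.7]
wrist_force: [0.1, 0.5, 0.3]
opening: 0.0197
time: 19.52
ee_pos: [0.5058, -0.2793, 0.2142]
tcp_rot: [-180.0, 0.1, -174.7]
wrist_force: [1.4, 0.6, 0.4]
opening: 0.0194
time: 20.18
ee_pos: [0.5064, -0.2778, 0.2154]
tcp_rot: [-179.8, 35.0, -174.7]
wrist_force: [-0.0, -0.6, 0.2]
opening: 0.0196
held [0.0103 0.0003 0.0117] [-0.0313  0.0341]
[-0.0113  0.0094]
bed [-0.0015 -0.0008  0.0003] -0.009086181438239525 0.010487570648983046 685
(array([0.012 , 0.0007, 0.1489]), array([-0.08, -0.01,  0.08])) [-39.4 -17.4 -21.   59.9  23.7 -39.1]
('plane(slopes,top z)', array([-0.0863,  0.6594,  0.0042]), 'dark extents x,y', array([-0.0054,  0.0294]), array([-0.0118,  0.0083]), 1101)
```

View pics/w9.png

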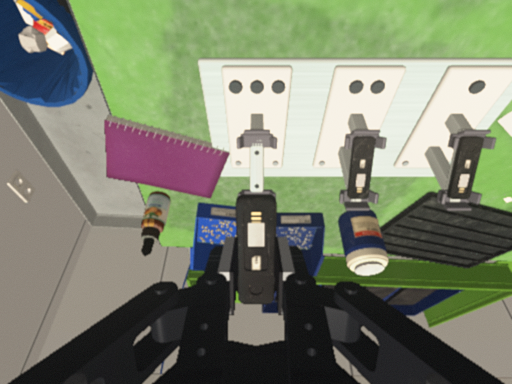

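The module is held right way up at (257,248), in line with cradle three's bed at (257,165); cradles one and two are still loaded at (466,165) and (360,165). Lowering.

```bash
python3 -m handwheel '[[0.011,0.0007,0,0,0,0],[0,0,0.035,0,0,0],[0,0,0.035,0,0,0],[0,0,0.035,0,0,0],[0,0,0.02,0,0,0],[0,0,0.01,0,0,0],[0,0,0,0,0,0],[0,0,0,0,0,0]]'
python3 - <<'E'
from h import *
look('side'); print(toplace((.592,-.2693,.0703),.0187,.0014))
E
```

```text
time: 20.95
ee_pos: [0.5741, -0.2702, 0.0965]
tcp_rot: [180.0, 35.0, -174.7]
wrist_force: [-0.7, -0.3, 0.3]
opening: 0.0198
(array([-0.0003, -0.0004,  0.0139]), array([-0.05,  0.04,  0.02]))
```

```bash
python3 -m handwheel '[[-0.0003,-0.0003,0.006,0,0,0],[0,0,0.004,0,0,0],[0,0,0.002,0,0,0],[0,0,0.001,0,0,0],[0,0,0,0,0,0],[0,0,0,0,0,0],[0,0,0,0,0,0],[0,0,0,0,0,0]]'
python3 - <<'E'
from h import *
print(toplace((.592,-.2693,.0703),.0187,.0014))
E
```

```text
time: 21.67
ee_pos: [0.5817, -0.2698, 0.0859]
tcp_rot: [-180.0, 35.0, -174.7]
wrist_force: [0.1, 0.7, -0.0]
opening: 0.0195
(array([-0.0009, -0.0004,  0.    ]), array([-0.03,  0.01, -0.02]))
```

```bash
python3 -m handwheel '[[-0.0008,-0.0003,0,0,0,0],[0,0,0,0,0,0],[0,0,0,0,0,0],[0,0,0,0,0,0],[0,0,0,0,0,0],[0,0,0,0,0,0],[0,0,0,0,0,0],[0,0,0,0,0,0]]' && python3 -m handwheel '[[0,0,0,0,0,0],[0,0,0,0,0,0],[0,0,0,0,0,0],[0,0,0,0,0,0],[0,0,0,0,0,0],[0,0,0,0,0,0],[0,0,0,0,0,0],[0,0,0,0,0,0]]' -0.05 && python3 -m handwheel '[[0,0,-0.02,0,0,0],[0,0,-0.03,0,0,0],[0,0,-0.04,0,0,0],[0,0,-0.04,0,0,0],[0,0,-0.02,0,0,0],[0,0,0,0,0,0],[0,0,0,0,0,0],[0,0,0,0,0,0]]'
python3 - <<'E'
from h import *
look('side'); c=look('wrist'); save(c,'w10.png')
print(seated(c,(.592,-.2693,.0703)),seated(c,(.5821,-.1621,.0703)))
E
```

```text
time: 22.33
ee_pos: [0.5823, -0.27, 0.0862]
tcp_rot: [180.0, 35.0, -174.7]
wrist_force: [0.9, 0.5, 0.0]
opening: 0.0192
time: 23.0
ee_pos: [0.5824, -0.27, 0.0862]
tcp_rot: [-180.0, 35.0, -174.7]
wrist_force: [-0.3, 1.2, -0.1]
opening: 0.0408
time: 23.67
ee_pos: [0.4966, -0.2778, 0.2081]
tcp_rot: [180.0, 35.0, -174.8]
wrist_force: [-0.7, -0.7, -0.5]
opening: 0.0405
('plane(slopes,top z)', array([0.0088, 0.018 , 0.0068]), 'dark extents x,y', array([-0.0261,  0.0387]), array([-0.0148,  0.0098]), 950) ('plane(slopes,top z)', array([-0.078 ,  0.6527,  0.0042]), 'dark extents x,y', array([-0.0235,  0.0291]), array([-0.0122,  0.008 ]), 1062)
```

View pics/w10.png

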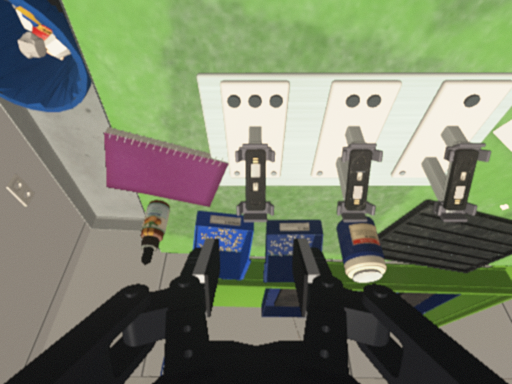

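All three modules are seated, at (256,180), (355,180) and (462,180), and the gripper is clear. Handing in.

```bash
python3 -c "
from h import *
print(order.job_done())"
```

```text
the job is handed in; nothing more can be done
None
```

Both mat modules are in place: the one nearer the rack went into cradle two first, then the other into cradle three, both right way up. I handed the job in at about 24 s of the 61 s allowed.

**Final checks that agreed:**
- **Height and tilt:** straight after each release, depth showed the top face 6.9 mm over the bed in cradle two and 6.8 mm in cradle three, against the module's 7 mm. Tilt was at most 0.02 rad.
- **Last picture:** it shows all three cradles loaded and the gripper about 0.15 m clear. The arm never went near the tape rolls or scanner, but I didn't measure them or module_loaded again at the end.

**Checks that failed or disagreed:**
- **First grasp:** it held only the rim of the module, so I opened, went lower and regripped. The fingertips pressed on the mat with about 23 N while doing so.
- **Side-view tilt check:** the same check, repeated on cradle two from over cradle three, gave a slope of about 0.65. I put this down to the slanting view, because the untouched cradle one gave 0.61 from a similar angle. I relied on the straight-on reading and the pictures instead.

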